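Charge the parts feeder with a batch of terminal blocks

ROBOT

A 6-joint arm with a two-finger parallel gripper is mounted at the origin on a cart in front of the work surface, level with it; the furniture and walls round the work are solid. World frame = base frame: x ahead of the robot, y to its left, z up, the work surface at z = 0. Lengths are in m, angles in rad, forces in N, time in s.
With the tool pointing down it reaches from about 0.25 to 0.775 m from the base axis. Payload 4 kg.
Tool frame: the origin (TCP) lies midway between the tips of the shut fingers; the grasp point (between the pads) lies 19 mm behind it (robot.grasp_offset is the distance from the TCP to the grasp point, in m); z points along the fingers, y is the direction in which the jaws open and shut (so a half turn about z gives the same grasp; the last joint's range is limited). The gripper opens to 94 mm and grips with 3 to 60 N. Pads are 16 mm wide; open, the fingers measure 119 mm over their backs; the gripper's body (75 mm by 177 mm) begins 78 mm behind the grasp point.
Start: joints at [-1.286, 0.087, 1.371, -0, 1.684, -0.103], TCP at [0.208, -0.509, 0.167] pointing down, gripper open.
Joint ranges: [-3.1, 3.1], [-0.76, 2.03], [0.27, 2.55], [-1.08, 4.22], [0.17, 2.65], [-2.57, 2.57]. Speed limits (rad/s): [2.79, 2.79, 3.14, 3.14, 3.14, 3.14].

INTERFACE

Orientations are given as [roll, pitch, yaw] about the fixed x, y, z axes, in that order (R = Rz(yaw) Ry(pitch) Rx(roll)).
In Python, from bench import status, viewer, order, robot gives the robot as it stands. The module is installed in compiled form; this text tells all that it offers.
- The arm moves only by the tool move_arm, never from a script. Its argument "targets" is a list of rows, each a list of 3 entries, a list of its own where there are three numbers: the shift along the tool's x, y, z in mm, then the turn, a rotation vector about the tool's x, y, z in degrees, then the opening, from -1 (shut) to 1 (fully open). A call has 1 to 20 rows; each row is the pose to reach, as a shift and turn from the pose commanded when the call began, along the tool's axes at that moment; what a row does not reach only later rows make up. A row lasts 1/8 s, in which the tool goes at most 62.5 mm and 10.7 degrees, less where a joint would pass 70% of its speed; a pose out of reach is approached as far as the arm can. A call with a gripper value outside its range is refused whole. The fingers move at their own pace and stop on an object; the grip force is fixed at half the most. Time passes only in rows, so rows that repeat a pose let the fingers close. It gives the time, the measured TCP pose, the force and the opening at its end, in the units of the state.
- status.get_obs(): the state, without advancing time (a new reading comes with each control period).
- viewer.snapshot(name): name is "scene" or "top" or "wrist"; returns the picture (400x640x3 uint8, red, green, blue); there is no depth.
- viewer.camera_model(name): a dict with "K" (3x3 intrinsics, pixels), "D" ([k1, k2, p1, p2, k3] as OpenCV has them; the pictures are not rectified), "xyz" and "attitude" of the camera in the world; the wrist camera has in their place "T_tool_cam" (4x4, takes a point from camera to tool coordinates, whose origin is the TCP and whose axes are the flange's). Camera axes: x right, y up, looking along -z (the intrinsics and any distortion apply to the point x, -y, -z); pixel columns grow to the right and rows downward; lengths in m; the calibration is good to about 2 mm. A picture is of the moment at which its call begins: read the wrist's pose just before it. camera_model takes no time and is no camera call.
- order.close_job(): hands the job in, once; it reports no verdict.
The state is a dict: "time": time; "joint_positions": joint angles; "qvel": joint speeds; "joint_torque": joint torques, N m; "tool_pos": TCP position; "ee_rot": TCP orientation; "wrist_force": force on the tool from outside, world axes, zero at the start; "wrist_torque": the same for the moment, N m; "width": finger opening in m.
Only numpy, scipy, OpenCV 4.12 (cv2) and the standard library are available. Lean on these libraries where they do the work, as an engineer would, in place of code of your own. Each camera call takes 0.05 s, during which the arm holds its last target. There are 200 camera calls.

TASK

Collect the green terminal blocks that lie on the bench onto the aluminium scoop tray beside the ones already there, then take the tray by its handle and tip it so that the whole batch slides off into the blue bin, and set the empty tray down flat on its green mat again. With all blocks in it, slide the bin along the bench between the feeder's converging guide rails until it sits fully home against the feeder, and only then turn the feeder's red-knobbed lever to the green mark. Do not lift the bin, and leave the solder reel, the flux jar and the small amber bottle where they stand.

Things in the scene. Friction and masses are not known exactly. Their poses are not given: they have to be found in the camera images.
- feeder: fixed parts feeder; origin on the bench at the nest's centre, where the bin's centre belongs (bin against the stop: x = +4 mm). Its -x axis points out of the nest's mouth. +x of the nest stands its grey housing, 94 x 160 mm (x, y), top at 55 mm
- nest_stop (a point): middle of the housing's front face, the stop, at feeder x = +66 mm, 16 mm up. Two aluminium rails, 32 mm high, 8 mm thick, run from it at feeder y = +-69 mm (130 mm clear between) to x = -11 mm, then flare outwards at 0.35 rad to x = -105 mm, where the mouth is about 200 mm wide
- lever_pivot (a point): point on the lever's upright axis, at the knob's mid height (82 mm above the bench), fixed to the feeder
- lever_knob (a point): middle of the lever's upright red knob: 15 mm across, from 60 to 100 mm above the bench, 65 mm from the pivot axis. The flat lever arm runs under it at 62 to 67 mm
- feed_lever (a joint): angle of the lever about the upright pivot axis, rad, 0 to 1.5, growing counter-clockwise as seen from above; it stays where it is left (light friction, about 1 N at the knob). In the feeder's frame the knob lies in the direction 0.873 rad + this value from the pivot (measured from +x towards +y). Black marks stand every 0.3 rad, the one wide green mark at 0.90
- bin: loose blue open bin, 124 x 124 x 48 mm, corners bevelled by 14 mm, walls and floor 3 mm, about 0.3 kg; origin at the centre of its underside, z up; any side may go first into the nest
- mat: thin green mat fixed on the bench, 215 x 170 x 2 mm, the tray's place; origin at the centre of its underside; its x axis is the long one
- tray: loose aluminium scoop tray, about 0.16 kg: floor 160 x 106 mm, 3 mm thick, open at the -x end (the spout), walls 22 mm high on the other three sides (inner width 100 mm); black upright handle plate at the +x end. Origin at the centre of its underside. Blocks slide on it from about 0.4 rad of tilt
- tray_handle (a point): grip point on the handle plate, at tray x = +86 mm, 62 mm above its underside; the plate is 12 mm thick (tray x), 56 mm wide (tray y), and reaches from 0 to 84 mm
- tray_spout (a point): middle of the spout's edge, at tray x = -80 mm, 3 mm above its underside
- block_1: green screw terminal block, 30 x 20 x 22 mm (x, y, z), 25 g; origin at the centre of its underside (the face away from the three screw heads). At the start on the tray's handle half; may be absent
- block_2: green screw terminal block, 30 x 20 x 22 mm (x, y, z), 25 g; origin at the centre of its underside (the face away from the three screw heads). At the start on the tray's handle half; may be absent
- block_3: green screw terminal block, 30 x 20 x 22 mm (x, y, z), 25 g; origin at the centre of its underside (the face away from the three screw heads). At the start on the tray's handle half; may be absent
- stray_1: green screw terminal block, 30 x 20 x 22 mm (x, y, z), 25 g; origin at the centre of its underside (the face away from the three screw heads). At the start upright on the bench; may be absent
- stray_2: green screw terminal block, 30 x 20 x 22 mm (x, y, z), 25 g; origin at the centre of its underside (the face away from the three screw heads). At the start upright on the bench; may be absent
- stray_3: green screw terminal block, 30 x 20 x 22 mm (x, y, z), 25 g; origin at the centre of its underside (the face away from the three screw heads). At the start upright on the bench; may be absent
- stray_4: green screw terminal block, 30 x 20 x 22 mm (x, y, z), 25 g; origin at the centre of its underside (the face away from the three screw heads). At the start upright on the bench; may be absent
- solder_spool: yellow-flanged solder reel standing on the bench, 60 x 60 x 40 mm, origin at the centre of its underside; to be left alone
- flux_jar: flux jar with dark lid, 52 x 52 x 33 mm, origin at the centre of its underside; to be left alone
- amber_flux: small amber bottle with white cap, 25 x 25 x 54 mm, origin at the centre of its underside; to be left alone

How it is judged:
By the outcome, as a careful person would: the job done as asked, in the order asked, and still so for the second after the job is handed in, with the robot touching nothing.
Of block_1, block_2, block_3 only 1 to 3 are there at a start; the rules pass over those that are not, and their reading is None.
Of stray_1, stray_2, stray_3, stray_4 only 2 to 4 are there at a start; the rules pass over those that are not, and their reading is None.
At some moment in a run one of stray_1, stray_2, stray_3, stray_4, bin may be knocked a few centimetres aside while the robot is not near it.
It also fails if it takes over 210 s, if anything falls off the work surface, if the arm or the gripper's body presses on something with over 40 N, if the wrist force passes 120 N, or if a joint passes its speed limit or range.

## Working session

There is one attempt and no reset: what is moved stays moved. The work goes in short steps, Python scripts to look and compute and a tool call to move; the robot and the scene stay as the last step left them, time stands still between calls to the robot, and variables do not carry over. Pictures are saved under pics/ and viewed, about 12 in all and at most 16, crops included, and the job is handed in when it is done.

Besides the shell and the picture viewer there is one more tool, called after "Request:" as name(argument=value, ...) on one line, values as JSON. move_arm: Moves the arm, as the interface text tells. Its arguments: {"type":"object","properties":{"targets":{"type":"array"}},"required":["targets"]}

```bash
mkdir -p pics
cat > h.py <<'E'
import numpy as np, cv2
from scipy.spatial.transform import Rotation as R
from bench import status, viewer, order, robot
def cam(name):
    m=viewer.camera_model(name)
    K=np.array(m["K"]);D=np.array(m["D"],float)
    if "T_tool_cam" in m:
        o=status.get_obs();T=np.eye(4);T[:3,:3]=R.from_euler('xyz',o["ee_rot"]).as_matrix();T[:3,3]=o["tool_pos"]
        T=T@np.array(m["T_tool_cam"])
    else:
        T=np.eye(4);a=np.array(m["attitude"],float)
        T[:3,:3]=a if a.shape==(3,3) else R.from_euler('xyz',a).as_matrix();T[:3,3]=m["xyz"]
    return K,D,T
def snap(name,fn=None):
    c=cam(name);im=np.array(viewer.snapshot(name))
    if fn: cv2.imwrite('pics/'+fn,im[:,:,::-1])
    return im,c
def ray(c,px,z):
    K,D,T=c;p=cv2.undistortPoints(np.array(px,float).reshape(-1,1,2),K,D).reshape(-1,2)
    d=np.c_[p[:,0],-p[:,1],-np.ones(len(p))]@T[:3,:3].T
    o=T[:3,3];return o+d*((z-o[2])/d[:,2])[:,None]
def proj(c,P):
    K,D,T=c;q=(np.atleast_2d(P)-T[:3,3])@T[:3,:3];q=q*[1,-1,-1]
    return cv2.projectPoints(q,np.zeros(3),np.zeros(3),K,D)[0].reshape(-1,2)
def mask(im,lo,hi):
    return cv2.inRange(cv2.cvtColor(im,cv2.COLOR_RGB2HSV),np.array(lo),np.array(hi))
def delta(pos,rpy):
    "shift mm / rotvec deg in tool axes from present pose to target world pose"
    o=status.get_obs();M=R.from_euler('xyz',o["ee_rot"])
    return np.round(M.inv().apply(np.array(pos)-o["tool_pos"])*1000,1),np.round((M.inv()*R.from_euler('xyz',rpy)).as_rotvec(degrees=True),1)
E
python3 - <<'E'
from h import *
for n in ["scene","top"]:
    m=viewer.camera_model(n);print(n,m)
    snap(n,n+"1.png")
print(viewer.camera_model("wrist"));print(status.get_obs())
E
```

```text
scene {'K': array([[504.54700206,   0.        , 311.53323856],
       [  0.        , 504.54700206, 203.69011187],
       [  0.        ,   0.        ,   1.        ]]), 'D': array([-0.1148684,  0.       ,  0.       ,  0.       ,  0.       ]), 'xyz': array([-0.2946425 , -0.50903695,  1.21405   ]), 'attitude': array([ 0.71737426,  0.00113454, -1.0829179 ])}
top {'K': array([[382.85005997,   0.        , 320.43852393],
       [  0.        , 382.85005997, 200.13624525],
       [  0.        ,   0.        ,   1.        ]]), 'D': array([-0.03543552,  0.        ,  0.        ,  0.        ,  0.        ]), 'xyz': array([ 0.43668569, -0.03788988,  1.05899386]), 'attitude': array([ 0.14079834,  0.00563876, -1.55363493])}
{'K': array([[308.16867243,   0.        , 320.73882449],
       [  0.        , 308.16867243, 194.92713572],
       [  0.        ,   0.        ,   1.        ]]), 'D': array([0.01326216, 0.        , 0.        , 0.        , 0.        ]), 'T_tool_cam': array([[ 2.29799690e-04,  9.57461470e-01,  2.88561053e-01,
         8.40096538e-02],
       [ 9.99999969e-01, -1.92101092e-04, -1.589621
[... 179 characters left out ...]
        1.00000000e+00]])}
{'time': 0.1, 'joint_positions': array([-1.28611576e+00,  8.79019176e-02,  1.37210803e+00, -1.13840315e-05,
        1.68358213e+00, -1.03099940e-01]), 'qvel': array([ 0.00058386, -0.00243663, -0.00338212, -0.00047345, -0.00021214,
        0.00181046]), 'joint_torque': array([ 2.24726224e-03, -3.41254628e+01, -3.03300047e+01,  7.21234689e-02,
        3.04256938e-02, -1.05441648e-04]), 'tool_pos': array([ 0.20780503, -0.50861714,  0.16580742]), 'ee_rot': array([-3.13960268e+00, -1.94520938e-04,  3.87779039e-01]), 'wrist_force': array([-1.35209149, -0.05833442,  0.07865794]), 'wrist_torque': array([-0.02847892, -0.04574478, -0.0300693 ]), 'width': 0.09378813180276964}
```

View pics/top1.png

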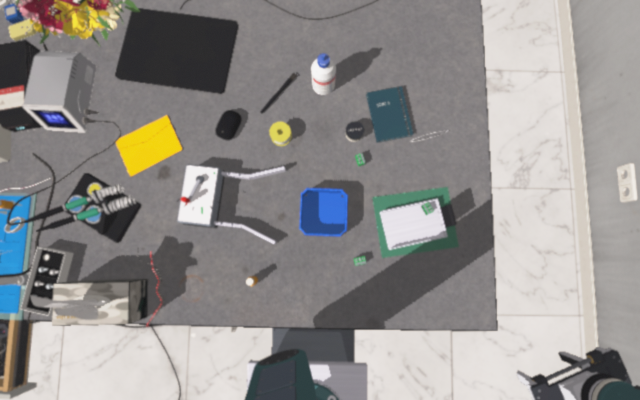

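View pics/scene1.png

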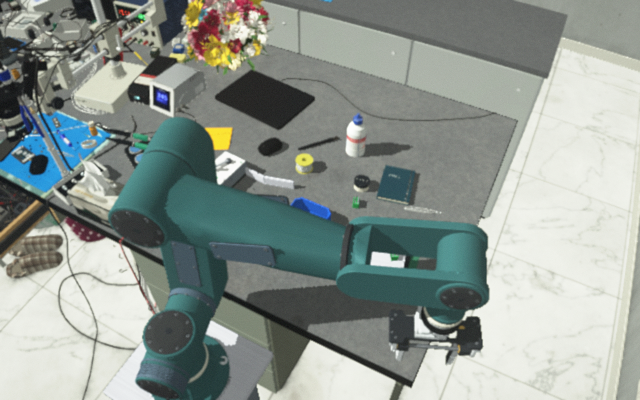

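Top view: strays at px (361,159) and (360,261), tray on the mat at about (413,225) with blocks near (430,207), bin at (324,212), and the feeder at (200,197) with its mouth to the right. The reel is at (280,132), the jar at (354,130) and the amber bottle at (252,281). Next I'll measure these.

Run:
```python
from h import *
im,c=snap("top")
cr=im[145:285,165:470];cv2.imwrite('pics/crop1.png',cv2.resize(cr,None,fx=2.6,fy=2.6,interpolation=cv2.INTER_CUBIC)[:,:,::-1])
def comps(m,z,amin,nm):
    for k in cv2.findContours(m,cv2.RETR_EXTERNAL,cv2.CHAIN_APPROX_NONE)[0]:
        if cv2.contourArea(k)<amin: continue
        r=cv2.minAreaRect(k);b=ray(c,cv2.boxPoints(r),z)
        e1=b[1]-b[0];e2=b[2]-b[1]
        print(nm,np.round(r[0],1),'ctr',np.round(b.mean(0)[:2],4),'sides',np.round([np.linalg.norm(e1),np.linalg.norm(e2)],3),'yaw e1',round(np.degrees(np.arctan2(e1[1],e1[0])),1), 'e2',round(np.degrees(np.arctan2(e2[1],e2[0])),1))
comps(mask(im,(55,150,90),(85,255,255)),.022,10,'grnbright')
comps(mask(im,(65,100,30),(85,255,150)),.002,300,'mat')
comps(mask(im,(105,120,60),(125,255,255)),.048,1000,'bin')
comps(mask(im,(0,170,120),(8,255,255)),.1,5,'red')
for n,p,z in [('railtip+',(285,168),.03),('railtip-',(274,242),.03),('spool',(281,131),.04),('jar',(354,130),.033),('amber',(252,281),.05)]:print(n,ray(c,[p],z).round(4))
```

```text
mat [410.7 199.4] ctr [ 0.5926 -0.2815] sides [0.205 0.04 ] yaw e1 -80.1 e2 -172.8
bin [323.4 211.5] ctr [ 0.5501 -0.0382] sides [0.128 0.128] yaw e1 -0.9 e2 -91.4
red [184.5 199. ] ctr [0.5698 0.3162] sides [0.013 0.005] yaw e1 -89.1 e2 -176.2
railtip+ [[0.6701 0.0694 0.03  ]]
railtip- [[0.4672 0.0928 0.03  ]]
spool [[0.7722 0.0827 0.04  ]]
jar [[ 0.7805 -0.1196  0.033 ]]
amber [[0.3649 0.1441 0.05  ]]
```

View pics/crop1.png

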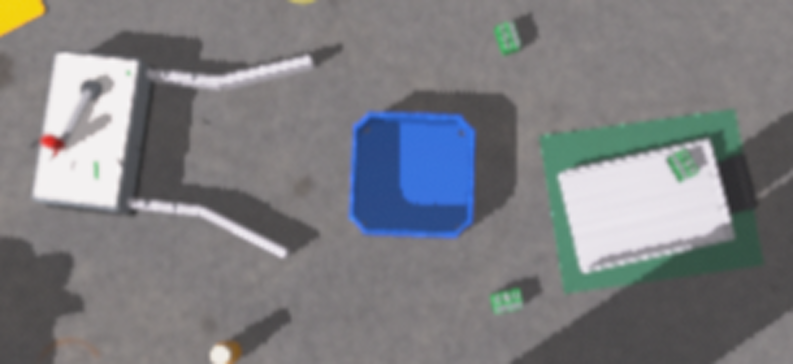

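Crop: one block on the tray by the handle at crop (685,165). The strays are at (508,37) and (506,300). Feeder housing corners are at (57,52), (140,62), (127,210) and (33,197), the lever pivot at (95,87), the red knob at (50,142), the green mark at (97,170) and the tray handle at (738,185).

Run:
```python
from h import *
im,c=snap("top")
f=lambda p,z:ray(c,np.array(p,float)/2.6+[165,145]-0.3,z)[:,:2]
H=f([(57,52),(140,62),(127,210),(33,197)],.055);print('housing',H.round(4),[np.linalg.norm(H[i]-H[(i+1)%4]).round(3) for i in range(4)])
fr=(H[1]+H[2])/2;d=H[1]-H[2];fx=np.array([-d[1],d[0]])/np.linalg.norm(d);d2=H[0]-H[1]+H[3]-H[2]
print('frontmid',fr,'yaw',np.degrees(np.arctan2(fx[1],fx[0])),np.degrees(np.arctan2(d2[1],d2[0])))
print('rail tips',f([(310,62),(286,253)],.03),'parallel ends',f([(213,84),(202,212)],.03))
print('pivot',f([(95,87)],.07),'knob',f([(50,142)],.1))
t=f([(560,172),(712,140),(733,240),(583,272)],.024);print('tray',t.round(4),t.mean(0),[np.linalg.norm(t[i]-t[(i+1)%4]).round(3) for i in range(4)])
for a,b in [(0,1),(3,2)]:print(np.degrees(np.arctan2(*(t[b]-t[a])[::-1])))
m=mask(im,(55,110,80),(80,255,255));m[:,:]=m
for n,(x,y) in dict(s1=(361,159),s2=(360,261),b=(429,208)).items():
    mm=np.zeros_like(m);mm[y-9:y+10,x-9:x+10]=m[y-9:y+10,x-9:x+10]
    P=np.argwhere(mm)[:,::-1]
    r=cv2.minAreaRect(P.astype(np.float32));z=.022 if n[0]=='s' else .027
    bb=ray(c,cv2.boxPoints(r),z);e=[bb[1]-bb[0],bb[2]-bb[1]]
    print(n,len(P),ray(c,[r[0]],z).round(4),[(np.linalg.norm(k).round(3),np.degrees(np.arctan2(k[1],k[0])).round(1)) for k in e])
print('knock? delta to above s1'); print(robot.__dict__ if hasattr(robot,'__dict__') else dir(robot))
```

```text
housing [[0.6697 0.3334]
 [0.6603 0.2459]
 [0.5068 0.2508]
 [0.5183 0.348 ]] [np.float64(0.088), np.float64(0.153), np.float64(0.098), np.float64(0.152)]
frontmid [0.58354112 0.24834656] yaw 88.18494671969256 83.55254268956344
rail tips [[0.66849274 0.07229832]
 [0.46719694 0.09091898]] parallel ends [[0.64321317 0.17412387]
 [0.50790182 0.17959277]]
pivot [[0.63027987 0.28631829]] knob [[0.56892107 0.31759638]]
tray [[ 0.5565 -0.1922]
 [ 0.5929 -0.3526]
 [ 0.4883 -0.3719]
 [ 0.453  -0.2156]] [ 0.52268281 -0.2830957 ] [np.float64(0.164), np.float64(0.106), np.float64(0.16), np.float64(0.106)]
-77.19191133045709
-77.27107161899715
s1 17 [[ 0.6957 -0.1309  0.022 ]] [(np.float64(0.01), np.float64(-48.0)), (np.float64(0.026), np.float64(-139.7))]
s2 2 [[ 0.4299 -0.1342  0.022 ]] [(np.float64(0.0), np.float64(0.0)), (np.float64(0.025), np.float64(109.1))]
b 1 [[ 0.5577 -0.3139  0.027 ]] [(np.float64(0.0), np.float64(0.0)), (np.float64(0.0), np.float64(0.0))]
knock? delta to above s1
{}
```

Run:
```python
from h import *
print(delta([.43,-.134,.15],[np.pi,0,1.73]))
```

```text
(array([ 347.4, -262.9,   16.5]), array([ -0.1,  -0.1, -76.9]))
```

Request:
move_arm(targets=[[[347,-263,16],[0,0,-77],1],[[347,-263,16],[0,0,-77],1],[[347,-263,16],[0,0,-77],0],[[347,-263,16],[0,0,-77],0],[[347,-263,16],[0,0,-77],0],[[347,-263,16],[0,0,-77],0],[[347,-263,16],[0,0,-77],0],[[347,-263,16],[0,0,-77],0],[[347,-263,16],[0,0,-77],0],[[347,-263,16],[0,0,-77],0],[[347,-263,16],[0,0,-77],0]])

```text
time: 1.58
tool_pos: [0.4293, -0.1359, 0.1509]
ee_rot: [-3.142, 0.0, 1.728]
wrist_force: [0.2, 0.3, -0.2]
width: 0.0473
```

```bash
cat >> h.py <<'E'
def blocks(im,c,z,amin=150):
    m=mask(im,(50,90,60),(85,255,255))
    m=cv2.morphologyEx(m,cv2.MORPH_CLOSE,np.ones((5,5)))
    out=[]
    for k in cv2.findContours(m,cv2.RETR_EXTERNAL,cv2.CHAIN_APPROX_NONE)[0]:
        if cv2.contourArea(k)<amin: continue
        w=ray(c,k.reshape(-1,2),z)[:,:2];r=cv2.minAreaRect((w*1000).astype(np.float32))
        b=cv2.boxPoints(r);e=max([b[1]-b[0],b[2]-b[1]],key=np.linalg.norm)
        print(k.reshape(-1,2).mean(0).round(),'ctr mm',np.round(r[0],1),'size',np.round(r[1],1),'long axis deg',np.degrees(np.arctan2(e[1],e[0])).round(1))
    return m
E
python3 - <<'E'
from h import *
o=status.get_obs();print(o["time"],o["tool_pos"],o["ee_rot"],o["width"])
im,c=snap("wrist","w1.png");blocks(im,c,.022)
E
```

```text
1.575 [ 0.42925945 -0.13587569  0.15092109] [-3.14158086e+00  2.70137987e-04  1.72833754e+00] 0.047277668343848965
[372. 253.] ctr mm [ 520.5 -247.4] size [158.7 140.4] long axis deg 9.1
[542. 210.] ctr mm [ 694.9 -133.2] size [41.3 27.2] long axis deg 19.5
[317. 175.] ctr mm [ 424.  -133.6] size [19.  34.1] long axis deg -72.5
```

View pics/w1.png

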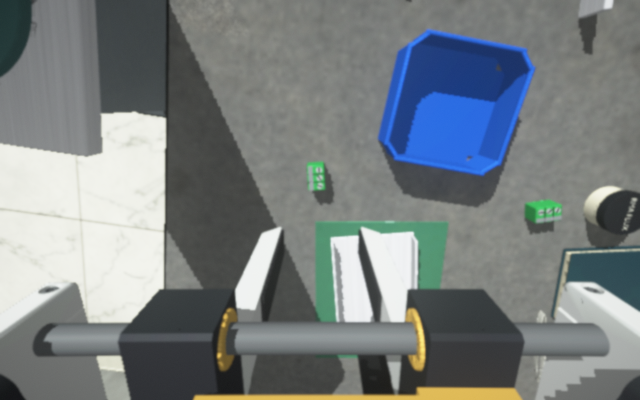

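Wrist view: stray_2 at (317,175), stray_1 at (543,210) next to the jar, the tray between the fingers and the bin at (458,100). I'll grasp stray_2 first.

Run:
```python
from h import *
print(delta([.4235,-.1355,.004],[np.pi,0,1.85]))
```

```text
(array([  1.2,  -5.7, 146.9]), array([ 0. ,  0. , -6.9]))
```

Request:
move_arm(targets=[[[1,-6,60],[0,0,-7],0],[[1,-6,100],[0,0,-7],0],[[1,-6,130],[0,0,-7],0],[[1,-6,147],[0,0,-7],0],[[1,-6,147],[0,0,-7],0],[[1,-6,147],[0,0,-7],-1],[[1,-6,147],[0,0,-7],-1],[[1,-6,147],[0,0,-7],-1],[[1,-6,147],[0,0,-7],-1],[[1,-6,147],[0,0,-7],-1],[[1,-6,100],[0,0,-7],-1],[[1,-6,27],[0,0,-7],-1],[[1,-6,27],[0,0,-7],-1]])

```text
time: 3.25
tool_pos: [0.4266, -0.1358, 0.1292]
ee_rot: [3.134, 0.007, 1.854]
wrist_force: [0.7, 0.1, 0.4]
width: 0.0007
```

Run:
```python
from h import *
im,c=snap("top","t2.png")
cr=im[170:270,340:470];cv2.imwrite('pics/t2c.png',cv2.resize(cr,None,fx=5,fy=5,interpolation=cv2.INTER_CUBIC)[:,:,::-1])
```

```text
(no output)
```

View pics/t2c.png

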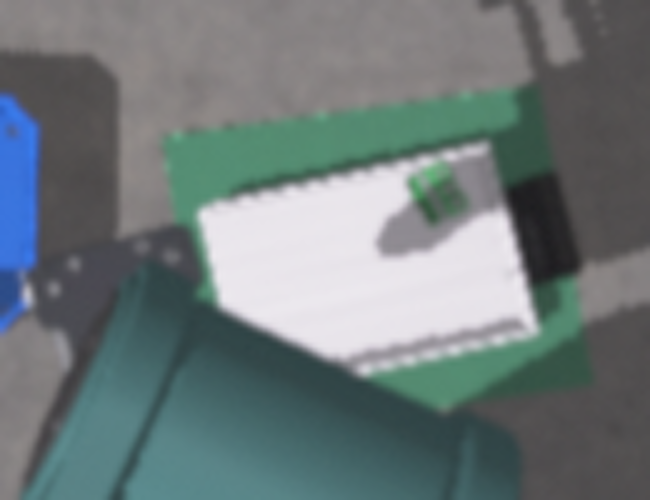

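The gripper shut empty (width 0.7 mm). The tray shows one block by the handle. I'll look again with the wrist camera.

Run:
```python
from h import *
o=status.get_obs();print(o["time"],o["tool_pos"],o["ee_rot"],o["width"])
im,c=snap("wrist","w2.png");blocks(im,c,.022)
print(proj(c,[o["tool_pos"]]))
```

```text
3.3 [ 0.42594067 -0.13549105  0.12807574] [3.13573713 0.00520816 1.85390437] 0.0003960950605578501
[545. 243.] ctr mm [ 693.6 -132.3] size [42.7 28.4] long axis deg 25.4
[403. 261.] ctr mm [ 534.7 -227.1] size [121.1 106.5] long axis deg 8.8
[320. 179.] ctr mm [ 423.6 -133.8] size [19.3 34.6] long axis deg -73.9
[[321.37041347 218.70070123]]
```

View pics/w2.png

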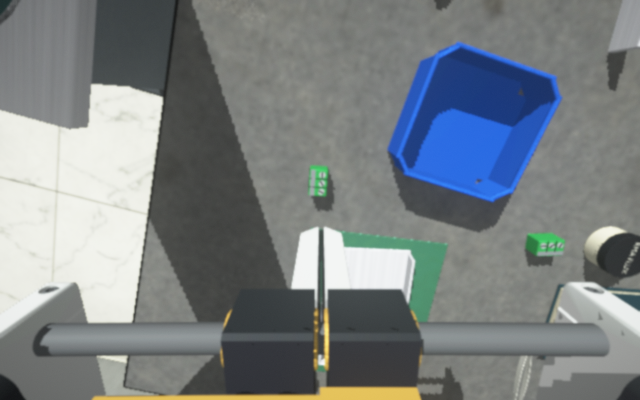

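The stray is unmoved at (320,179), still upright. I'll descend in stages and check the pose before closing.

Request:
move_arm(targets=[[[0,0,0],[0,0,0],0],[[0,0,30],[0,0,0],0],[[0,0,60],[0,0,0],0],[[0,0,90],[0,0,0],0],[[0,0,90],[0,0,0],0],[[0,0,90],[0,0,0],0]])

```text
time: 4.1
tool_pos: [0.4235, -0.1344, 0.0337]
ee_rot: [-3.141, -0.001, 1.854]
wrist_force: [0.4, -0.1, 0.0]
width: 0.047
```

Run:
```python
from h import *
o=status.get_obs();print(o["time"],o["tool_pos"],o["ee_rot"],o["width"])
im,c=snap("wrist","w3.png");blocks(im,c,.022)
print(proj(c,[o["tool_pos"]]))
```

```text
4.1 [ 0.42349565 -0.13438286  0.03374331] [-3.14088269e+00 -5.15087811e-04  1.85387989e+00] 0.04700204370429767
[309. 374.] ctr mm [ 457.4 -291.2] size [23.9 45.6] long axis deg -79.1
[430. 286.] ctr mm [ 531.2 -170.5] size [44.6  5.8] long axis deg 16.4
[623. 290.] ctr mm [ 687.  -125.9] size [19.1 46.9] long axis deg -16.1
[330. 292.] ctr mm [ 458.  -206.5] size [50.5 49.5] long axis deg 8.8
[318. 211.] ctr mm [ 422.2 -133.3] size [20.  35.8] long axis deg -77.3
[[321.37097247 218.70159467]]
```

View pics/w3.png

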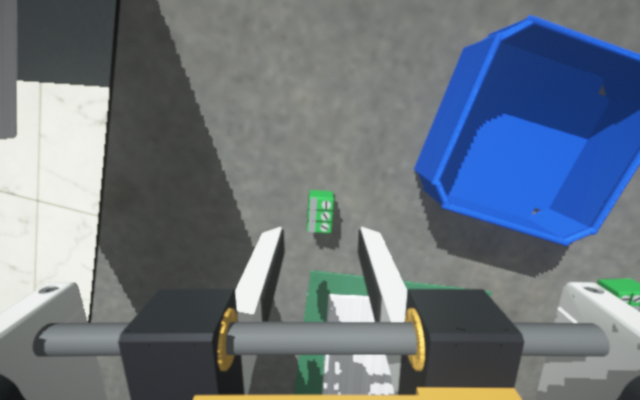

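The fingertips are visible at (283,230) and (360,230). A 47 mm gap across 77 px puts them about 44 mm short of the stated TCP, which matches the clean miss. I'll test this by going down in small steps and watching the force.

Request:
move_arm(targets=[[[0,0,15],[0,0,0],0],[[0,0,29],[0,0,0],0],[[0,0,29],[0,0,0],0],[[0,0,29],[0,0,0],0]])

```text
time: 4.65
tool_pos: [0.4237, -0.1345, 0.0048]
ee_rot: [-3.142, 0.0, 1.854]
wrist_force: [-0.6, -0.5, -0.2]
width: 0.0473
```

Run:
```python
from h import *
o=status.get_obs();print(o["time"],o["tool_pos"],o["ee_rot"],o["width"],o["wrist_force"])
im,c=snap("wrist","w4.png");blocks(im,c,.022)
im,c=snap("scene","s4.png")
```

```text
4.65 [ 0.42369069 -0.13450071  0.00482942] [-3.14150241e+00  4.72090185e-05  1.85384139e+00] 0.04730562762437826 [-0.59900598 -0.50262122 -0.15563498]
[311. 374.] ctr mm [ 451.2 -261.2] size [22.1 39.4] long axis deg -77.3
[337. 305.] ctr mm [ 453.  -190.8] size [51.1 25.9] long axis deg 21.9
[317. 224.] ctr mm [ 422.2 -132.9] size [20.1 36.4] long axis deg -77.9
```

View pics/w4.png

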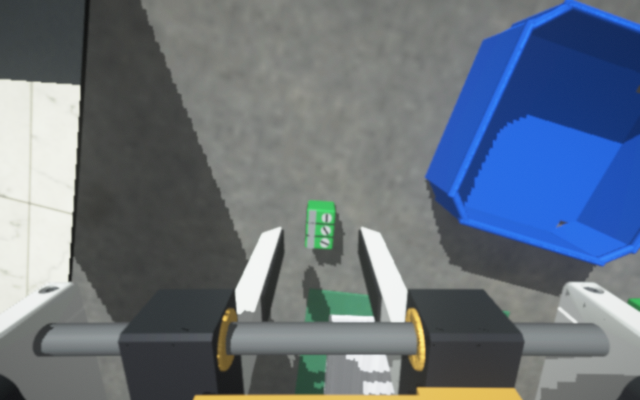

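The fingers sit well above the block, with no contact at a TCP height of 5 mm. So the real tips end about 44 mm behind the reported TCP. I'll continue down gently, close, and check the force.

Request:
move_arm(targets=[[[0,-1,15],[0,0,0],0],[[0,-1,28],[0,0,0],0],[[0,-1,34],[0,0,0],0],[[0,-1,38],[0,0,0],0],[[0,-1,38],[0,0,0],0]])

```text
time: 5.38
tool_pos: [0.4226, -0.1347, -0.0334]
ee_rot: [-3.141, -0.0, 1.854]
wrist_force: [0.2, -0.2, 0.7]
width: 0.0473
```

Request:
move_arm(targets=[[[0,0,2],[0,0,0],0],[[0,0,4],[0,0,0],0],[[0,0,4],[0,0,0],-1],[[0,0,4],[0,0,0],-1],[[0,0,4],[0,0,0],-1],[[0,0,4],[0,0,0],-1],[[0,0,4],[0,0,0],-1]])

```text
time: 6.25
tool_pos: [0.4228, -0.1348, -0.037]
ee_rot: [3.141, 0.0, 1.854]
wrist_force: [-0.5, 0.4, 0.7]
width: 0.0199
```

Gripped (width 19.9 mm). Next: place it on the tray's handle half.

Run:
```python
from h import *
print(delta([.5143,-.326,.03],[np.pi,0,1.794]))
```

```text
(array([-209.2,   34.4,  -67. ]), array([0. , 0. , 3.4]))
```

Request:
move_arm(targets=[[[0,0,-40],[0,0,0],-1],[[0,0,-67],[0,0,3],-1],[[-50,8,-67],[0,0,3],-1],[[-100,16,-67],[0,0,3],-1],[[-150,25,-67],[0,0,3],-1],[[-209,34,-67],[0,0,3],-1],[[-209,34,-67],[0,0,3],-1],[[-209,34,-40],[0,0,3],-1],[[-209,34,-15],[0,0,3],-1],[[-209,34,-7],[0,0,3],-1],[[-209,34,-6],[0,0,3],-1],[[-209,34,-6],[0,0,3],-1],[[-209,34,-6],[0,0,3],-0.36],[[-209,34,-6],[0,0,3],-0.36],[[-209,34,-6],[0,0,3],-0.36],[[-209,34,-40],[0,0,3],-0.36],[[-209,34,-80],[0,0,3],-0.36],[[-209,34,-120],[0,0,3],-0.36]])

```text
time: 8.5
tool_pos: [0.5136, -0.3258, 0.0839]
ee_rot: [-3.141, -0.0, 1.801]
wrist_force: [0.2, 0.0, 0.6]
width: 0.03
```

Run:
```python
from h import *
o=status.get_obs();print(o["time"],o["tool_pos"],o["wrist_force"])
print(delta([.693,-.15,.12],[np.pi,0,0.2]))
print(delta([.693,-.15,.12],[np.pi,0,1.79]))
```

```text
8.5 [ 0.51355358 -0.32583816  0.08390794] [0.23385079 0.03296794 0.57177078]
(array([130.2, 214.9, -36.1]), array([-0. ,  0. , 91.8]))
(array([130.2, 214.9, -36.1]), array([-0. , -0. ,  0.7]))
```

Request:
move_arm(targets=[[[0,0,-36],[0,0,10],-0.1],[[30,50,-36],[0,0,20],-0.1],[[60,100,-36],[0,0,30],-0.1],[[90,150,-36],[0,0,40],-0.1],[[110,190,-36],[0,0,50],-0.1],[[130,215,-36],[0,0,60],-0.1],[[130,215,-36],[0,0,70],-0.1],[[130,215,-36],[0,0,78],-0.1],[[130,215,-36],[0,0,78],-0.1],[[130,215,-36],[0,0,78],-0.1]])

```text
time: 9.75
tool_pos: [0.6932, -0.1503, 0.1188]
ee_rot: [-3.142, 0.0, 0.442]
wrist_force: [-0.0, -0.4, -0.5]
width: 0.0422
```

Run:
```python
from h import *
o=status.get_obs();print(o["time"],o["tool_pos"],o["ee_rot"])
im,c=snap("wrist","w5.png");m=blocks(im,c,.022)
m2,c2=snap("top");m=mask(m2,(50,90,60),(85,255,255))
cv2.imwrite('pics/w5c.png',np.hstack([cv2.resize(im,(480,300)),cv2.resize(m2[170:270,350:470],(320,267)) if 0 else cv2.copyMakeBorder(cv2.resize(m2[170:270,350:460],(320,290)),0,10,0,0,cv2.BORDER_CONSTANT)])[:,:,::-1])
```

```text
9.75 [ 0.69323653 -0.15033875  0.11884185] [-3.14155813e+00  7.00740586e-05  4.41880046e-01]
[319. 288.] ctr mm [ 570.9 -215.5] size [89.5 80.1] long axis deg 9.2
[311. 168.] ctr mm [ 704.4 -133.1] size [33.9 17.5] long axis deg 6.5
```

View pics/w5c.png

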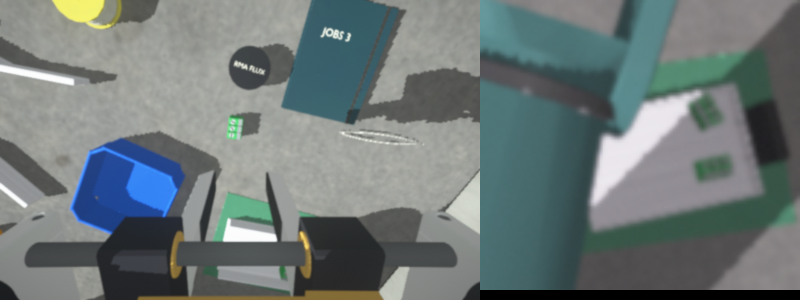

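The tray shows two blocks side by side. Stray_1 is at wrist pixel (311,168), giving (0.703,-0.133) with its long axis at about 8°.

Run:
```python
from h import *
print(delta([.7025,-.1335,.03],[np.pi,0,.16]))
```

```text
(array([ 15.6, -11.3,  88.9]), array([ 0. , -0. , 16.1]))
```

Request:
move_arm(targets=[[[15,-11,30],[0,0,8],-0.1],[[15,-11,60],[0,0,16],-0.1],[[15,-11,88],[0,0,16],-0.1],[[15,-11,88],[0,0,16],-0.1]])

```text
time: 10.35
tool_pos: [0.6998, -0.1334, 0.0272]
ee_rot: [-3.139, 0.006, 0.161]
wrist_force: [-0.2, -0.5, 1.1]
width: 0.0422
```

Run:
```python
from h import *
o=status.get_obs();print(o["time"],o["tool_pos"],o["ee_rot"])
im,c=snap("wrist","w6.png");m=blocks(im,c,.022)
```

```text
10.35 [ 0.69975127 -0.13335374  0.02722738] [-3.138804    0.00631638  0.16145625]
[349. 375.] ctr mm [ 550.8 -184.2] size [44.1 13.1] long axis deg 10.4
[526. 319.] ctr mm [ 635.2 -320.5] size [ 6.1 45.9] long axis deg -80.2
[356. 318.] ctr mm [ 612.6 -178.9] size [ 7.1 19.9] long axis deg -80.5
[327. 207.] ctr mm [ 706. -136.] size [34.7 20. ] long axis deg 18.1
```

Request:
move_arm(targets=[[[3,3,20],[0,0,-7],-0.1],[[3,3,40],[0,0,-7],-0.1],[[3,3,55],[0,0,-7],-0.1],[[3,3,67],[0,0,-7],-0.1],[[3,3,67],[0,0,-7],-0.1],[[3,3,67],[0,0,-7],-1],[[3,3,67],[0,0,-7],-1],[[3,3,67],[0,0,-7],-1],[[3,3,67],[0,0,-7],-1],[[3,3,67],[0,0,-7],-1],[[3,3,0],[0,0,-7],-1],[[3,3,0],[0,0,-7],-1],[[3,3,0],[0,0,-7],-1]])

```text
time: 12.02
tool_pos: [0.7061, -0.1365, 0.0317]
ee_rot: [3.141, -0.002, 0.283]
wrist_force: [-0.3, -0.5, -0.4]
width: 0.02
```

Run:
```python
from h import *
o=status.get_obs();print(o["time"],o["tool_pos"],o["ee_rot"])
print(delta([.526,-.277,.03],[np.pi,0,.223]))
print(delta([.526,-.277,.03],[np.pi,0,1.794]))
```

```text
12.025 [ 0.70614163 -0.1364932   0.03173397] [ 3.14054082e+00 -1.52202666e-03  2.83121825e-01]
(array([-212.2,   84.6,    1.5]), array([ 0.1, -0.1,  3.4]))
(array([-212.2,   84.6,    1.5]), array([  0.1,  -0. , -86.6]))
```

Request:
move_arm(targets=[[[-50,20,0],[0,0,3],-1],[[-100,41,0],[0,0,3],-1],[[-150,61,0],[0,0,3],-1],[[-190,76,0],[0,0,3],-1],[[-212,82,1],[0,0,3],-1],[[-212,82,1],[0,0,3],-1],[[-212,82,30],[0,0,3],-1],[[-212,82,55],[0,0,3],-1],[[-212,82,62],[0,0,3],-1],[[-212,82,62],[0,0,3],-1],[[-212,82,62],[0,0,3],-0.36],[[-212,82,62],[0,0,3],-0.36],[[-212,82,62],[0,0,3],-0.36],[[-212,82,30],[0,0,3],-0.36],[[-212,82,-10],[0,0,3],-0.36],[[-212,82,-60],[0,0,3],-0.36],[[-212,82,-100],[0,0,3],-0.36],[[-212,82,-100],[0,0,3],-0.36]])

```text
time: 14.28
tool_pos: [0.5273, -0.2758, 0.1359]
ee_rot: [3.135, -0.007, 0.231]
wrist_force: [-0.2, 0.4, -0.5]
width: 0.0302
```

Run:
```python
from h import *
o=status.get_obs();print(o["time"],o["tool_pos"],o["ee_rot"])
im,c=snap("wrist","w7.png")
bk=(im.max(2)<45).astype(np.uint8)*255
```

```text
14.275 [ 0.52733209 -0.2758485   0.13589491] [ 3.13467845 -0.00661604  0.23063161]
```

View pics/w7.png

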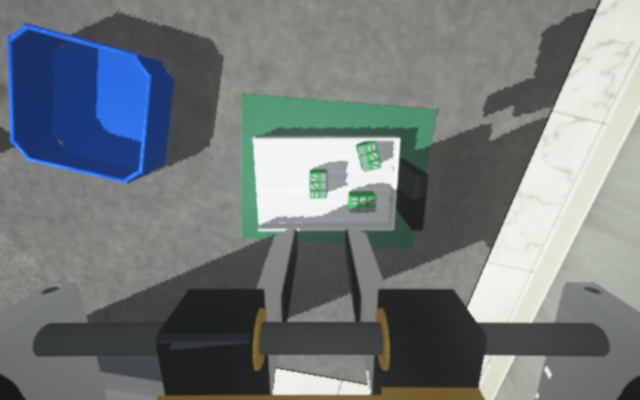

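The tray holds three blocks at (370,155), (318,184) and (362,201). Wall-top corners are at about (253,137), (400,140), (393,230) and (258,230), with the handle at (412,190).

Run:
```python
from h import *
im,c=snap("wrist")
t=ray(c,[(253,137),(400,140),(393,230),(258,230)],.026)[:,:2]
print(t.round(4),t.mean(0),[np.linalg.norm(t[i]-t[(i+1)%4]).round(3) for i in range(4)],[np.degrees(np.arctan2(*(t[b]-t[a])[::-1])).round(1) for a,b in [(0,1),(3,2)]])
yaw=np.radians(-77.2)
for ctr in [t.mean(0),np.array([.523,-.283])]:
    h=ctr+.086*np.array([np.cos(yaw),np.sin(yaw)]);print('handle',h)
    y=np.array([-np.sin(yaw),np.cos(yaw)]);x=np.array([np.cos(yaw),np.sin(yaw)])
    P=[np.r_[h+a*y*.028+b*x*.006,.086] for a,b in [(1,1),(1,-1),(-1,-1),(-1,1)]]
    print(proj(c,P).round())
m=cv2.inRange(im,(0,0,0),(45,45,45));m[:, :395]=0;m[:,450:]=0;m[:150]=0;m[235:]=0
for k in cv2.findContours(m,cv2.RETR_EXTERNAL,cv2.CHAIN_APPROX_NONE)[0]:
    if cv2.contourArea(k)>100: print(cv2.contourArea(k),cv2.boxPoints(cv2.minAreaRect(k)).round())
g=cv2.resize(im[130:250,360:460],None,fx=5,fy=5,interpolation=cv2.INTER_CUBIC);cv2.imwrite('pics/w7c.png',cv2.convertScaleAbs(g,alpha=2,beta=20)[:,:,::-1])
m2,c2=snap("top")
b=mask(m2,(105,120,60),(125,255,255));k=max(cv2.findContours(b,cv2.RETR_EXTERNAL,cv2.CHAIN_APPROX_NONE)[0],key=cv2.contourArea)
r=cv2.minAreaRect((ray(c2,k.reshape(-1,2),.048)[:,:2]*1000).astype(np.float32));print('bin',r)
```

```text
[[ 0.558  -0.1955]
 [ 0.59   -0.3453]
 [ 0.4911 -0.3681]
 [ 0.4561 -0.2185]] [ 0.52379365 -0.28183417] [np.float64(0.153), np.float64(0.101), np.float64(0.154), np.float64(0.104)] [np.float64(-78.0), np.float64(-76.8)]
handle [ 0.54284682 -0.36569702]
[[433. 174.]
 [419. 174.]
 [413. 233.]
 [426. 233.]]
handle [ 0.54205317 -0.36686284]
[[434. 175.]
 [420. 175.]
 [414. 234.]
 [427. 234.]]
914.5 [[397. 227.]
 [403. 159.]
 [431. 161.]
 [425. 230.]]
bin ((549.9058837890625, -38.05000305175781), (126.31806945800781, 127.94991302490234), 88.93656921386719)
```

View pics/w7c.png

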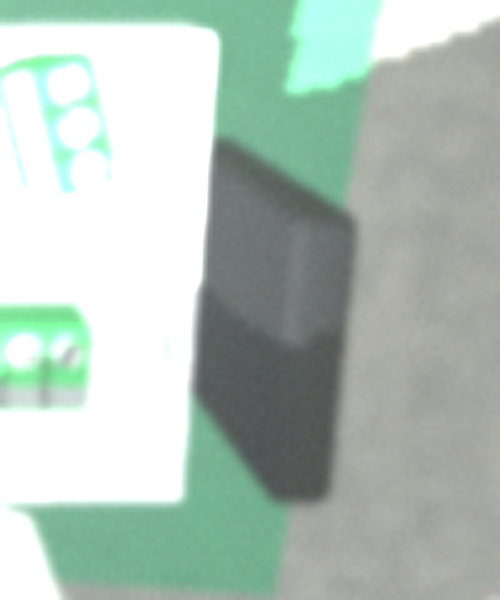

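The handle's top edge runs (418,171)–(425,230), 1–2 px from prediction. That puts the handle at about (0.544,-0.365).

Run:
```python
from h import *
print(delta([.5435,-.3655,.001],[np.pi,0,.223]))
```

```text
(array([ -1.8,  94. , 127.9]), array([-0.1,  0.1,  0.4]))
```

Request:
move_arm(targets=[[[-2,47,0],[0,0,0],-0.1],[[-2,94,0],[0,0,0],-0.1],[[-2,94,20],[0,0,0],-0.1],[[-2,94,60],[0,0,0],-0.1],[[-2,94,60],[0,0,0],-0.1],[[-2,94,60],[0,0,0],-0.1]])

```text
time: 15.18
tool_pos: [0.5443, -0.366, 0.0706]
ee_rot: [-3.141, 0.001, 0.231]
wrist_force: [-0.5, 0.8, 0.5]
width: 0.0422
```

Run:
```python
from h import *
print(delta([.5435,-.3655,.001],[np.pi,0,.223]),status.get_obs()["tool_pos"])
```

```text
(array([-0.7, -0.6, 69.6]), array([-0.1,  0. ,  0.4])) [ 0.54434647 -0.366021    0.07057836]
```

Request:
move_arm(targets=[[[0,0,25],[0,0,0],-0.1],[[0,0,50],[0,0,0],-0.1],[[0,0,69],[0,0,0],-0.1],[[0,0,69],[0,0,0],-0.1],[[0,0,69],[0,0,0],-1],[[0,0,69],[0,0,0],-1],[[0,0,69],[0,0,0],-1],[[0,0,69],[0,0,0],-1],[[0,0,69],[0,0,0],-1],[[0,0,69],[0,0,0],-1]])

```text
time: 16.42
tool_pos: [0.5449, -0.3663, 0.0027]
ee_rot: [3.141, -0.001, 0.231]
wrist_force: [-1.3, 1.7, 4.3]
width: 0.0118
```

Request:
move_arm(targets=[[[0,0,-5],[0,0,0],-1],[[0,0,-15],[0,0,0],-1],[[0,0,-30],[0,0,0],-1],[[0,0,-50],[0,0,0],-1],[[0,0,-70],[0,0,0],-1],[[0,0,-90],[0,0,0],-1],[[0,0,-100],[0,0,0],-1],[[0,0,-105],[0,0,0],-1],[[0,0,-105],[0,0,0],-1]])

```text
time: 17.55
tool_pos: [0.5444, -0.3662, 0.1067]
ee_rot: [-3.141, 0.0, 0.231]
wrist_force: [-0.1, -0.1, -2.8]
width: 0.012
```

```bash
cat >> h.py <<'E'
def binpose():
    m2,c2=snap("top");b=mask(m2,(105,120,60),(125,255,255));k=max(cv2.findContours(b,cv2.RETR_EXTERNAL,cv2.CHAIN_APPROX_NONE)[0],key=cv2.contourArea)
    r=cv2.minAreaRect((ray(c2,k.reshape(-1,2),.048)[:,:2]*1000).astype(np.float32));print('bin',np.round(r[0],1),np.round(r[1],1),round(r[2],1));return m2
E
python3 - <<'E'
from h import *
binpose();o=status.get_obs();print(o["joint_positions"].round(2),o["wrist_force"],o["ee_rot"])
print(delta([.55,-.241,.107],[np.pi,0,-.018]))
E
```

```text
bin [549.8 -38. ] [126.3 127.9] 88.9
[-0.68  0.34  1.19 -0.    1.61  0.66] [ 1.14414062 -0.32071139 -2.31625319] [-3.14061269e+00  8.45965595e-04  2.30720797e-01]
(array([  34.2, -120.4,   -0.8]), array([-0. ,  0.1, 14.3]))
```

Request:
move_arm(targets=[[[3,-10,0],[0,0,1],-1],[[7,-25,0],[0,0,3],-1],[[12,-40,0],[0,0,5],-1],[[17,-60,0],[0,0,7],-1],[[22,-80,0],[0,0,9],-1],[[27,-95,0],[0,0,11],-1],[[31,-108,0],[0,0,13],-1],[[34,-117,0],[0,0,14],-1],[[34,-120,0],[0,0,14],-1],[[34,-120,0],[0,0,14],-1]])

```text
time: 18.85
tool_pos: [0.5501, -0.2417, 0.1068]
ee_rot: [3.141, 0.0, -0.013]
wrist_force: [0.4, 0.0, -2.8]
width: 0.0121
```

Run:
```python
from h import *
im,c=snap("top");cv2.imwrite('pics/t8.png',cv2.resize(im[140:300,240:460],None,fx=3,fy=3,interpolation=cv2.INTER_CUBIC)[:,:,::-1])
o=status.get_obs();print(o["tool_pos"],o["ee_rot"],o["joint_positions"].round(2))
```

```text
[ 0.55007992 -0.24194933  0.10680744] [ 3.14125024e+00  1.63991104e-04 -1.37469503e-02] [-0.51  0.22  1.34 -0.    1.58  1.08]
```

View pics/t8.png

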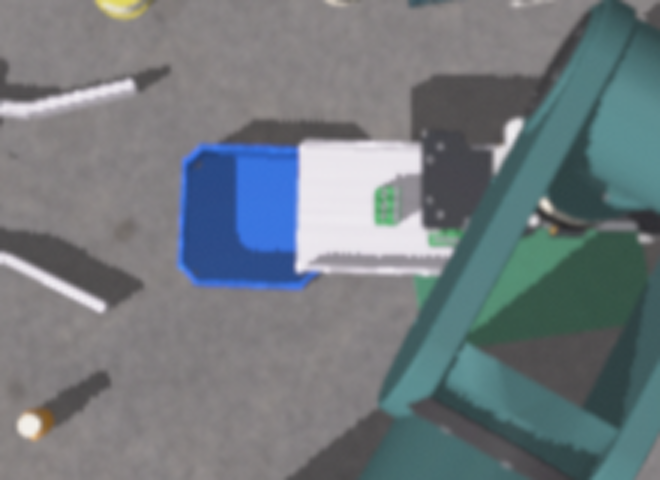

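Run:
```python
from h import *
c=cam("top");print(ray(c,[(240+298/3,140+140/3),(240+297/3,140+272/3)],.12))
```

```text
[[ 0.60429532 -0.07675881  0.12      ]
 [ 0.49488742 -0.07707073  0.12      ]]
```

The spout is centred over the bin at (0.550,-0.077). Now tilting about the spout.

Request:
move_arm(targets=[[[0,-1,-9],[-5,0,0],-1],[[0,-2,-19],[-10,0,0],-1],[[0,-6,-28],[-15,0,0],-1],[[0,-10,-37],[-20,0,0],-1],[[0,-13,-41],[-23,0,0],-1],[[0,-17,-47],[-26,0,0],-1],[[0,-20,-52],[-28,0,0],-1],[[0,-22,-55],[-30,0,0],-1],[[0,-25,-59],[-32,0,0],-1],[[0,-28,-63],[-34,0,0],-1],[[0,-32,-67],[-36,0,0],-1],[[0,-35,-72],[-38,0,0],-1],[[0,-39,-77],[-40,0,0],-1],[[0,-43,-81],[-42,0,0],-1],[[0,-49,-87],[-45,0,0],-1],[[0,-49,-87],[-45,0,0],-1],[[0,-49,-87],[-45,0,0],-1],[[0,-49,-87],[-45,0,0],-1]])

```text
time: 21.15
tool_pos: [0.5508, -0.1931, 0.1942]
ee_rot: [2.356, -0.001, -0.014]
wrist_force: [-0.2, 0.1, -2.3]
width: 0.0116
```

Run:
```python
from h import *
im,c=snap("top");cv2.imwrite('pics/t9.png',cv2.resize(im[140:300,240:460],None,fx=3,fy=3,interpolation=cv2.INTER_CUBIC)[:,:,::-1])
o=status.get_obs();print(o["tool_pos"],o["ee_rot"],o["joint_positions"].round(2),o["wrist_force"])
```

```text
[ 0.55080414 -0.19319381  0.19418928] [ 2.35616359e+00 -6.27731172e-04 -1.45080319e-02] [ 0.05  0.14  1.48 -0.78  1.57  1.65] [-0.28675552 -0.4928821  -1.69623351]
```

View pics/t9.png

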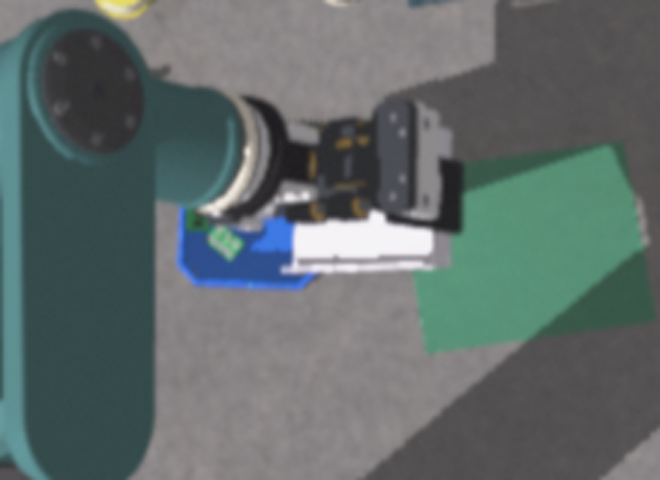

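Two blocks are visible in the bin at (197,220) and (225,243), and the rest is hidden by the gripper. I'll tip a little more, shake, and return flat, then check.

Request:
move_arm(targets=[[[0,0,0],[-4,0,0],-1],[[0,0,0],[-8,0,0],-1],[[0,0,0],[-6,0,0],-1],[[0,0,0],[-8,0,0],-1],[[0,0,0],[-8,0,0],-1],[[0,0,0],[-4,0,0],-1],[[0,0,0],[0,0,0],-1],[[0,0,0],[0,0,0],-1]])

```text
time: 22.2
tool_pos: [0.5514, -0.1938, 0.1963]
ee_rot: [2.356, -0.005, -0.016]
wrist_force: [-0.0, -1.0, -1.6]
width: 0.0117
```

Run:
```python
from h import *
F=[]
for i in range(5):
    im,c=snap("top");F.append(status.get_obs()["wrist_force"])
print(np.mean(F,0))
print(delta([.5501,-.243,.15],[np.pi,0,-.018]))
```

```text
[-0.07539835  0.1414478  -2.15481241]
(array([ 0.4,  5.5, 66.2]), array([45. , -0. ,  0.3]))
```

Request:
move_arm(targets=[[[0,0,6],[5,0,0],-1],[[0,1,13],[10,0,0],-1],[[0,1,20],[15,0,0],-1],[[0,2,28],[20,0,0],-1],[[0,3,36],[25,0,0],-1],[[0,3,44],[30,0,0],-1],[[0,4,52],[35,0,0],-1],[[0,5,60],[40,0,0],-1],[[0,5,66],[45,0,0],-1],[[0,5,66],[45,0,0],-1],[[0,5,66],[45,0,0],-1]])

```text
time: 23.82
tool_pos: [0.55, -0.2423, 0.1502]
ee_rot: [3.141, 0.001, -0.013]
wrist_force: [-0.3, -0.2, -1.9]
width: 0.012
```

Run:
```python
from h import *
F=[]
for i in range(4):
    im,c=snap("top");F.append(status.get_obs()["wrist_force"])
print(np.mean(F,0),status.get_obs()["tool_pos"],status.get_obs()["ee_rot"])
w,cw=snap("wrist")
a=cv2.resize(im[160:260,290:430],(420,300),interpolation=cv2.INTER_CUBIC);b=cv2.resize(w,(380,238))
cv2.imwrite('pics/t10.png',np.hstack([a,cv2.copyMakeBorder(b,0,62,0,0,cv2.BORDER_CONSTANT)])[:,:,::-1])
# return pose: handle original
print(delta([.5449,-.3663,.05],[np.pi,0,.231]))
```

```text
[ 0.10562042  0.30078143 -1.84459036] [ 0.55047615 -0.2417675   0.1511248 ] [ 3.14070100e+00 -3.65262626e-04 -1.17826482e-02]
(array([ -4.1, 124.4, 101.2]), array([  0. ,  -0. , -13.9]))
```

View pics/t10.png

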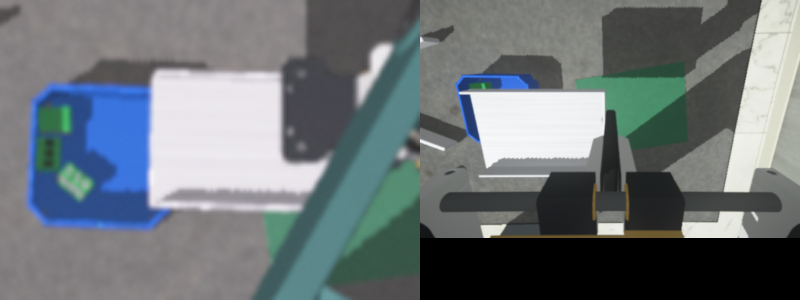

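All three blocks are in the bin and the tray is empty. Returning it to the mat.

Request:
move_arm(targets=[[[0,30,0],[0,0,-4],-1],[[-2,60,0],[0,0,-8],-1],[[-3,90,0],[0,0,-12],-1],[[-4,115,0],[0,0,-14],-1],[[-4,124,0],[0,0,-14],-1],[[-4,124,30],[0,0,-14],-1],[[-4,124,60],[0,0,-14],-1],[[-4,124,90],[0,0,-14],-1],[[-4,124,115],[0,0,-14],-1],[[-4,124,130],[0,0,-14],-1],[[-4,124,138],[0,0,-14],-1],[[-4,124,138],[0,0,-14],-1],[[-4,124,138],[0,0,-14],-1]])

```text
time: 25.7
tool_pos: [0.5453, -0.3674, 0.0142]
ee_rot: [3.14, -0.002, 0.231]
wrist_force: [-0.5, -0.4, -2.4]
width: 0.0118
```

Request:
move_arm(targets=[[[0,-1,4],[0,0,0],-1],[[0,-1,8],[0,0,0],-1],[[0,-1,10],[0,0,0],-1],[[0,-1,11],[0,0,0],-1],[[0,-1,11],[0,0,0],-1]])

```text
time: 26.32
tool_pos: [0.5444, -0.366, 0.0027]
ee_rot: [3.141, -0.0, 0.231]
wrist_force: [-2.7, 0.1, 3.7]
width: 0.0117
```

Request:
move_arm(targets=[[[0,0,0],[0,0,0],-0.5],[[0,0,0],[0,0,0],-0.3],[[0,0,0],[0,0,0],-0.3],[[0,0,-30],[0,0,0],-0.3],[[0,0,-80],[0,0,0],-0.3],[[0,0,-130],[0,0,0],-0.3],[[0,0,-150],[0,0,0],-0.3],[[0,0,-150],[0,0,0],-0.3]])

```text
time: 27.32
tool_pos: [0.5454, -0.3667, 0.1545]
ee_rot: [3.137, -0.003, 0.231]
wrist_force: [-1.2, 0.1, -0.1]
width: 0.0329
```

Run:
```python
from h import *
im=binpose();o=status.get_obs();print(o["tool_pos"],o["ee_rot"],o["time"])
g=mask(im,(50,90,60),(85,255,255));print('green in bin px',(g[190:240,295:350]>0).sum())
print(delta([.550,-.135,.14],[np.pi,0,-1.571]),delta([.550,-.135,.14],[np.pi,0,1.571]))
```

```text
bin [550.  -37.3] [126.2 127. ] 0.4
[ 0.54448657 -0.36599864  0.15199963] [ 3.14060587e+00 -6.64185932e-04  2.30707632e-01] 27.375
green in bin px 194
(array([  58.2, -223.6,   11.8]), array([ 0.000e+00, -1.000e-01,  1.032e+02])) (array([  58.2, -223.6,   11.8]), array([  0.1,   0. , -76.8]))
```

Request:
move_arm(targets=[[[14,-50,0],[0,0,-10],0.28],[[28,-105,0],[0,0,-20],0.28],[[42,-160,0],[0,0,-30],0.28],[[58,-220,10],[0,0,-40],0.28],[[58,-220,30],[0,0,-50],0.28],[[58,-220,50],[0,0,-60],0.28],[[58,-220,70],[0,0,-70],0.28],[[58,-220,90],[0,0,-77],0.28],[[58,-220,90],[0,0,-77],0.28],[[58,-220,90],[0,0,-77],0.28]])

```text
time: 28.62
tool_pos: [0.5501, -0.1383, 0.0612]
ee_rot: [-3.141, -0.0, 1.573]
wrist_force: [0.0, 0.4, 0.1]
width: 0.0602
```

Run:
```python
from h import *
o=status.get_obs();print(o["tool_pos"],o["ee_rot"],o["time"])
print(delta([.550,-.130,-.026],[np.pi,0,1.571]))
im,c=snap("top")
# feeder front edge & rails: bright rail pixels lines
g=cv2.cvtColor(im,cv2.COLOR_RGB2GRAY);m=(g>150).astype(np.uint8)
for nm,(x0,x1,y0,y1) in dict(par_top=(228,244,165,182),par_bot=(220,238,218,232),fl_top=(255,283,160,182),fl_bot=(248,272,225,246)).items():
    ys,xs=np.nonzero(m[y0:y1,x0:x1]);P=ray(c,np.c_[xs+x0,ys+y0],.03)[:,:2]
    vx,vy,cx,cy=cv2.fitLine(P.astype(np.float32),cv2.DIST_HUBER,0,.01,.01).ravel();print(nm,len(xs),(round(cx,4),round(cy,4)),np.degrees(np.arctan2(vy,vx)).round(1))
```

```text
[ 0.55008766 -0.13828627  0.06119321] [-3.14050912e+00 -3.44839119e-04  1.57286971e+00] 28.625
(array([ 8.3,  0. , 87.2]), array([-0.1, -0. ,  0.1]))
par_top 70 (np.float32(0.6483), np.float32(0.2034)) 80.7
par_bot 74 (np.float32(0.5118), np.float32(0.2172)) 84.5
fl_top 167 (np.float32(0.6581), np.float32(0.1145)) -75.0
fl_bot 123 (np.float32(0.4848), np.float32(0.1321)) 63.5
```

Request:
move_arm(targets=[[[8,0,40],[0,0,0],0.28],[[8,0,75],[0,0,0],0.28],[[8,0,87],[0,0,0],0.28],[[8,0,87],[0,0,0],0.28],[[18,0,87],[0,0,0],0.28],[[24,0,87],[0,0,0],0.28],[[30,0,87],[0,0,0],0.28],[[36,0,87],[0,0,0],0.28],[[42,1,87],[0,0,0.5],0.28],[[50,2,87],[0,0,1],0.28],[[58,3,87],[0,0,1.5],0.28],[[66,3.5,87],[0,0,2],0.28],[[74,4,87],[0,0,2.5],0.28],[[82,5,87],[0,0,3],0.28],[[82,5,87],[0,0,3],0.28]])

```text
time: 30.55
tool_pos: [0.5551, -0.0553, -0.0254]
ee_rot: [-3.141, -0.001, 1.523]
wrist_force: [0.2, -0.7, -0.5]
width: 0.0604
```

Run:
```python
from h import *
o=status.get_obs();print(o["tool_pos"],o["ee_rot"],o["time"],o["wrist_force"])
im=binpose();cv2.imwrite('pics/t11.png',im[:,:,::-1])
```

```text
[ 0.55509077 -0.05534656 -0.02535157] [-3.14147202e+00 -7.26352498e-04  1.52305189e+00] 30.55 [ 0.24579878 -0.65880328 -0.52424387]
bin [559.5  57.8] [ 47.7 127.8] 82.1
```

Request:
move_arm(targets=[[[8,0.5,0],[0,0,0.2],0.28],[[16,1,0],[0,0,0.5],0.28],[[24,1.5,0],[0,0,0.8],0.28],[[32,2,0],[0,0,1],0.28],[[40,2.5,0],[0,0,1.3],0.28],[[48,3,0],[0,0,1.6],0.28],[[56,3.5,0],[0,0,1.9],0.28],[[64,4,0],[0,0,2.2],0.28],[[72,4.5,0],[0,0,2.5],0.28],[[80,5,0],[0,0,2.5],0.28],[[88,5,0],[0,0,2.5],0.28],[[96,5,0],[0,0,2.5],0.28],[[104,6,0],[0,0,2.5],0.28],[[110,6,0],[0,0,2.5],0.28],[[110,6,0],[0,0,2.5],0.28]])

```text
time: 32.48
tool_pos: [0.5666, 0.054, -0.0252]
ee_rot: [3.141, -0.001, 1.479]
wrist_force: [-0.1, 0.4, -0.4]
width: 0.06
```

Run:
```python
from h import *
o=status.get_obs();print(o["tool_pos"],o["ee_rot"],o["time"],o["wrist_force"])
im=binpose();cv2.imwrite('pics/t12.png',cv2.resize(im[140:270,160:360],None,fx=4,fy=4,interpolation=cv2.INTER_CUBIC)[:,:,::-1])
```

```text
[ 0.56655209  0.05395452 -0.02516612] [ 3.14138259e+00 -5.83253564e-04  1.47927691e+00] 32.475 [-0.05348815  0.38955768 -0.4034893 ]
bin [800.3 727.1] [91.7 33.3] 86.8
```

Request:
move_arm(targets=[[[5,0,0],[0,0,0],0.28],[[10,0,0],[0,0,0],0.28],[[15,0,0],[0,0,0],0.28],[[20,0,0],[0,0,0],0.28],[[25,0,0],[0,0,0],0.28],[[30,0,0],[0,0,0],0.28],[[35,0,0],[0,0,0],0.28],[[40,0,0],[0,0,0],0.28],[[45,0,0],[0,0,0],0.28],[[50,0,0],[0,0,0],0.28]])

```text
time: 33.78
tool_pos: [0.571, 0.1033, -0.0253]
ee_rot: [-3.142, 0.0, 1.479]
wrist_force: [0.6, -0.7, 0.7]
width: 0.0602
```

Request:
move_arm(targets=[[[3,0,0],[0,0,0],0.28],[[6,0,0],[0,0,0],0.28],[[8,0,0],[0,0,0],0.28],[[10,0,0],[0,0,0],0.28],[[12,0,0],[0,0,0],0.28],[[12,0,0],[0,0,0],0.28]])

```text
time: 34.52
tool_pos: [0.5722, 0.1153, -0.0253]
ee_rot: [3.142, -0.0, 1.479]
wrist_force: [-0.5, 0.2, 0.0]
width: 0.0603
```

Request:
move_arm(targets=[[[2,0,0],[0,0,0],0.28],[[4,0,0],[0,0,0],0.28],[[5,0,0],[0,0,0],0.28],[[6,0,0],[0,0,0],0.28],[[6,0,0],[0,0,0],0.28]])

```text
time: 35.15
tool_pos: [0.5725, 0.12, -0.0253]
ee_rot: [-3.141, 0.002, 1.478]
wrist_force: [-1.5, -4.5, 1.2]
width: 0.06
```

Run:
```python
from h import *
o=status.get_obs();print(o["tool_pos"],o["wrist_force"])
im,c=snap("wrist");cv2.imwrite('pics/w13.png',im[:,:,::-1])
```

```text
[ 0.57251578  0.12004464 -0.02531092] [-1.45329617 -4.46254695  1.19546362]
```

View pics/w13.png

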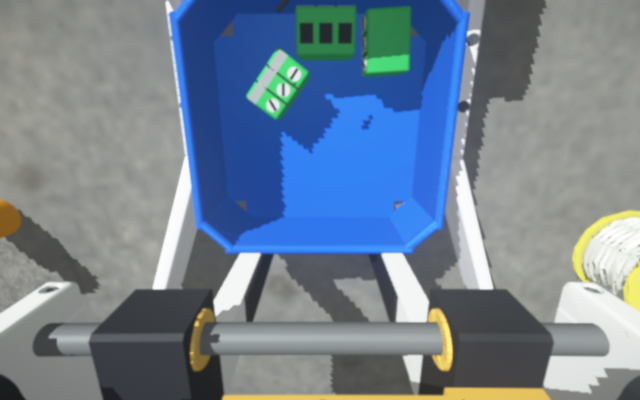

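The bin sits between the rails with three blocks inside, and the push force has begun to rise (4.5 N). I'll press a little more to confirm it is home.

Request:
move_arm(targets=[[[1,0,0],[0,0,0],0.28],[[2,0,0],[0,0,0],0.28],[[3,0,0],[0,0,0],0.28],[[4,0,0],[0,0,0],0.28],[[4,0,0],[0,0,0],0.28]])

```text
time: 35.83
tool_pos: [0.5723, 0.1198, -0.0252]
ee_rot: [-3.14, 0.009, 1.477]
wrist_force: [-2.9, -14.5, 3.4]
width: 0.06
```

The bin is hard against the stop: 14.5 N with no further advance. Backing off and rising, then on to view the lever.

Request:
move_arm(targets=[[[-10,0,0],[0,0,0],0.28],[[-30,0,0],[0,0,0],0.28],[[-40,0,0],[0,0,0],0.28],[[-40,0,-60],[0,0,0],0.28],[[-40,0,-120],[0,0,0],0.28],[[-40,0,-180],[0,0,0],-0.3],[[10,5,-190],[0,0,0],-0.3],[[60,10,-190],[0,0,0],-0.3],[[110,20,-190],[0,0,0],-0.3],[[130,30,-190],[0,0,0],-0.3],[[130,30,-190],[0,0,0],-0.3]])

```text
time: 37.2
tool_pos: [0.6149, 0.2529, 0.1637]
ee_rot: [-3.14, -0.0, 1.481]
wrist_force: [0.7, -0.6, -0.6]
width: 0.0328
```

Run:
```python
from h import *
o=status.get_obs();print(o["time"],o["tool_pos"],o["ee_rot"])
im,c=snap("wrist","w14.png")
def rep(nm,m,z,amin):
    for k in cv2.findContours(m,cv2.RETR_EXTERNAL,cv2.CHAIN_APPROX_NONE)[0]:
        a=cv2.contourArea(k)
        if a<amin: continue
        (u,v),r=cv2.minEnclosingCircle(k);print(nm,a,(round(u,1),round(v,1)),round(r,1),[ray(c,[(u,v)],zz)[0,:2].round(4) for zz in z])
red=cv2.bitwise_or(mask(im,(0,140,80),(8,255,255)),mask(im,(172,140,80),(180,255,255)))
rep('red',red,[.1,.082],20);rep('green',mask(im,(50,90,60),(85,255,255)),[.055,.02],15)
rep('blue',mask(im,(105,120,60),(125,255,255)),[.048],800)
cv2.imwrite('pics/w14c.png',cv2.resize(im[100:360,180:500],None,fx=2.3,fy=2.3,interpolation=cv2.INTER_CUBIC)[:,:,::-1])
```

```text
37.2 [0.61487251 0.25286548 0.16373438] [-3.14042835e+00 -5.43997722e-05  1.48086718e+00]
red 145.5 (267.1, 123.4) 7.5 [array([0.5727, 0.3229]), array([0.5695, 0.322 ])]
red 192.5 (45.5, 50.0) 45.9 [array([0.3988, 0.3973]), array([0.3845, 0.4012])]
red 82.0 (111.0, 36.0) 15.8 [array([0.4553, 0.4032]), array([0.4446, 0.4074])]
green 109.5 (295.5, 252.0) 12.3 [array([0.5774, 0.1719]), array([0.5725, 0.1542])]
green 279.0 (324.0, 196.5) 11.7 [array([0.6165, 0.2367]), array([0.6159, 0.2259])]
green 75.0 (298.5, 192.5) 12.3 [array([0.5889, 0.2438]), array([0.5853, 0.2338])]
green 20.5 (256.5, 158.5) 7.6 [array([0.5484, 0.2854]), array([0.5404, 0.2799])]
blue 8112.5 (294.9, 230.2) 65.5 [array([0.5789, 0.1964])]
```

View pics/w14c.png

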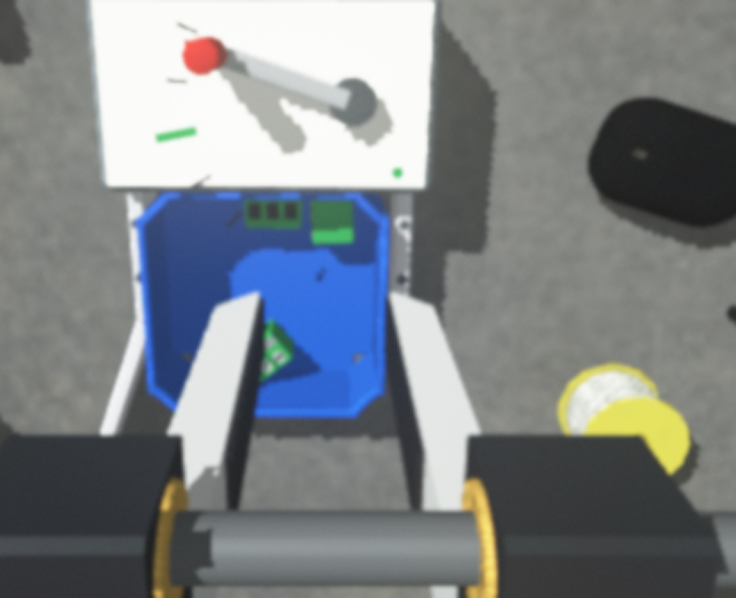

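The bin is flush against the housing between the rails, with all three blocks inside. The green mark is at crop (157,138)–(196,130), with black marks at (178,23)–(197,31), (165,79)–(187,82) and (190,188)–(210,177). The knob is at (205,55) and the pivot cap at (358,100).

Run:
```python
from h import *
im,c=snap("wrist")
f=lambda p,z:ray(c,np.array(p,float)/2.3+[180,100]-.3,z)[:,:2]
L=[[(157,138),(196,130)],[(178,23),(197,31)],[(165,79),(187,82)],[(190,188),(210,177)]]
A=[];B=[]
for l in L:
    w=f(l,.0555);d=w[1]-w[0];d/=np.linalg.norm(d);n=np.array([-d[1],d[0]]);A.append(n);B.append(n@w[0]);print('mark',w.mean(0).round(4),np.degrees(np.arctan2(-d[1],-d[0])).round(1))
p=np.linalg.lstsq(np.array(A),np.array(B),rcond=None)[0];print('pivot from marks',p)
print('pivot cap z.07/.082',f([(358,100)],.07),f([(358,100)],.082),'knob z.1',f([(205,55)],.1))
H=f([(107,187),(427,187)],.055);d=H[1]-H[0];print('housing front',H,np.degrees(np.arctan2(d[1],d[0]))+90,H.mean(0))
for ref in [p,f([(358,100)],.075)[0]]:
    for l in L: 
        w=f(l,.0555).mean(0)-ref;print(np.degrees(np.arctan2(w[1],w[0])).round(1),np.linalg.norm(w).round(4),end=' ; ')
    k=f([(205,55)],.1)[0]-ref;print('knob',np.degrees(np.arctan2(k[1],k[0])).round(1),np.linalg.norm(k).round(4))
```

```text
mark [0.5483 0.2848] -173.6
mark [0.5605 0.3318] 152.3
mark [0.5518 0.3091] 167.1
mark [0.5559 0.2609] -156.4
pivot from marks [0.6305975  0.29331131]
pivot cap z.07/.082 [[0.63289119 0.29472414]] [[0.63247954 0.29629991]] knob z.1 [[0.574084   0.32133032]]
housing front [[0.51153453 0.26258078]
 [0.66287177 0.24881348]] 84.80205394078726 [0.58720315 0.25569713]
-174.1 0.0827 ; 151.3 0.08 ; 168.7 0.0803 ; -156.5 0.0815 ; knob 153.6 0.0631
-172.9 0.0851 ; 153.3 0.0809 ; 170.4 0.0821 ; -155.8 0.0842 ; knob 156.1 0.0641
```

Marks and housing agree: feeder yaw is about 84.8°, the pivot is near (0.6315,0.2945), the knob direction is about 154.5° (q≈0.34) and the green mark is at about 186.4°. I'll grip the knob with the jaws tangential.

Run:
```python
from h import *
print(delta([.5735,.322,.164],[np.pi,0,np.radians(154.5)]),delta([.5735,.322,.03],[np.pi,0,np.radians(154.5)]))
```

```text
(array([ 67. , -47.5,   0.4]), array([ -0.1,   0. , -69.8])) (array([ 67. , -47.4, 134.4]), array([ -0.1,   0. , -69.8]))
```

Request:
move_arm(targets=[[[20,-10,0],[0,0,-10],-0.1],[[40,-30,0],[0,0,-20],-0.1],[[67,-47,0],[0,0,-30],-0.1],[[67,-47,0],[0,0,-40],-0.1],[[67,-47,0],[0,0,-50],-0.1],[[67,-47,0],[0,0,-60],-0.1],[[67,-47,0],[0,0,-70],-0.1],[[67,-47,40],[0,0,-70],-0.1],[[67,-47,75],[0,0,-70],-0.1],[[67,-47,75],[0,0,-70],-0.1]])

```text
time: 38.55
tool_pos: [0.5719, 0.3201, 0.0861]
ee_rot: [-3.136, -0.005, 2.699]
wrist_force: [0.3, -0.3, 0.0]
width: 0.0423
```

Run:
```python
from h import *
o=status.get_obs();print(o["time"],o["tool_pos"],o["ee_rot"])
im,c=snap("wrist","w15.png")
red=cv2.bitwise_or(mask(im,(0,140,80),(8,255,255)),mask(im,(172,140,80),(180,255,255)))
for k in cv2.findContours(red,cv2.RETR_EXTERNAL,cv2.CHAIN_APPROX_NONE)[0]:
    if cv2.contourArea(k)>60: print(cv2.contourArea(k),cv2.boundingRect(k),ray(c,[cv2.minEnclosingCircle(k)[0]],.09))
print('pred knob top',proj(c,[[.5735,.322,.1]]))
```

```text
38.55 [0.57189101 0.32006223 0.08611195] [-3.13557306 -0.00488067  2.69868121]
384.0 (315, 195, 18, 37) [[0.5667739  0.32394278 0.09      ]]
pred knob top [[324.57046567 227.02696038]]
```

Request:
move_arm(targets=[[[2,2,20],[0,0,0],-0.1],[[2,2,40],[0,0,0],-0.1],[[2,2,57],[0,0,0],-0.1],[[2,2,57],[0,0,0],-0.1],[[2,2,57],[0,0,0],-1],[[2,2,57],[0,0,0],-1],[[2,2,57],[0,0,0],-1],[[2,2,57],[0,0,0],-1]])

```text
time: 39.6
tool_pos: [0.5736, 0.3252, 0.0335]
ee_rot: [3.141, 0.001, 2.7]
wrist_force: [-1.6, -0.3, 2.8]
width: 0.014
```

Run:
```python
from h import *
o=status.get_obs();print(o["time"],o["tool_pos"],o["ee_rot"],o["width"],o["wrist_force"])
p=np.array([.6315,.2945]);d=o["tool_pos"][:2]-p;a=np.degrees(np.arctan2(d[1],d[0]));r=np.linalg.norm(d);print(a,r)
for A in np.linspace(a,186.4,9)[1:]:
    t=np.radians(A);print(round(A-a,1),delta(np.r_[p+r*np.array([np.cos(t),np.sin(t)]),o["tool_pos"][2]],[np.pi,0,t]))
```

```text
39.6 [0.57357358 0.32518083 0.03349207] [3.14125248e+00 8.00284293e-04 2.70022920e+00] 0.01400636792681819 [-1.59987466 -0.30856239  2.76610798]
152.09198840203138 0.0655498608242323
4.3 (array([ 0. , -4.9, -0. ]), array([ 0. ,  0. , -1.7]))
8.6 (array([-0.3, -9.8, -0. ]), array([ 0.,  0., -6.]))
12.9 (array([ -1. , -14.7,  -0. ]), array([  0. ,   0. , -10.2]))
17.2 (array([ -2. , -19.4,  -0. ]), array([  0. ,   0. , -14.5]))
21.4 (array([ -3.4, -24.1,  -0. ]), array([  0. ,   0. , -18.8]))
25.7 (array([ -5.2, -28.7,  -0. ]), array([  0. ,   0. , -23.1]))
30.0 (array([ -7.3, -33.2,  -0. ]), array([  0. ,   0. , -27.4]))
34.3 (array([ -9.7, -37.4,  -0. ]), array([  0. ,   0.1, -31.7]))
```

Request:
move_arm(targets=[[[0,-5,0],[0,0,-2],-1],[[-0.3,-10,0],[0,0,-6],-1],[[-1,-15,0],[0,0,-10],-1],[[-2,-19.5,0],[0,0,-14.5],-1],[[-3.4,-24,0],[0,0,-19],-1],[[-5.2,-28.7,0],[0,0,-23],-1],[[-7.3,-33,0],[0,0,-27.5],-1],[[-9.7,-37.4,0],[0,0,-32],-1],[[-9.7,-37.4,0],[0,0,-32],-1],[[-9.7,-37.4,0],[0,0,-32],-1]])

```text
time: 40.85
tool_pos: [0.5665, 0.2879, 0.0335]
ee_rot: [3.141, 0.001, -3.025]
wrist_force: [-0.2, 1.3, 2.7]
width: 0.0141
```

Run:
```python
from h import *
o=status.get_obs();print(o["time"],o["tool_pos"],o["ee_rot"],o["width"],o["wrist_force"])
d=o["tool_pos"][:2]-np.array([.6315,.2945]);print(np.degrees(np.arctan2(d[1],d[0]))%360,np.linalg.norm(d))
```

```text
40.85 [0.56648887 0.28789567 0.03346228] [ 3.14081096e+00  1.33419369e-03 -3.02505767e+00] 0.014098106708856913 [-0.17995503  1.34281188  2.73945207]
185.800643730039 0.06534573157296236
```

Request:
move_arm(targets=[[[0,0,0],[0,0,0],-0.5],[[0,0,0],[0,0,0],-0.2],[[0,0,0],[0,0,0],-0.2],[[0,0,-20],[0,0,0],-0.2],[[0,0,-60],[0,0,0],-0.2],[[0,0,-110],[0,0,0],-0.2],[[-30,0,-140],[0,0,0],-0.2],[[-30,0,-140],[0,0,0],-0.2]])

```text
time: 41.85
tool_pos: [0.5987, 0.2914, 0.1774]
ee_rot: [3.14, 0.008, -3.025]
wrist_force: [-0.5, 0.8, -1.1]
width: 0.0375
```

Run:
```python
from h import *
o=status.get_obs();print(o["time"],o["tool_pos"],o["ee_rot"])
im,c=snap("wrist","w16.png")
red=cv2.bitwise_or(mask(im,(0,140,80),(8,255,255)),mask(im,(172,140,80),(180,255,255)))
p=np.array([.6315,.2945])
for nm,m,z in [('red',red,.1),('green',mask(im,(50,90,60),(85,255,255)),.0555)]:
  for k in cv2.findContours(m,cv2.RETR_EXTERNAL,cv2.CHAIN_APPROX_NONE)[0]:
    if cv2.contourArea(k)>30:
        w=ray(c,k.reshape(-1,2),z)[:,:2];w=(w.max(0)+w.min(0))/2;d=w-p;print(nm,cv2.boundingRect(k),w.round(4),(np.degrees(np.arctan2(d[1],d[0]))%360).round(1),np.linalg.norm(d).round(4))
binpose()
```

```text
41.85 [0.59869119 0.29136422 0.17744031] [ 3.13973831  0.00814445 -3.02525975]
red (315, 147, 13, 17) [0.5634 0.2875] 185.9 0.0684
red (463, 0, 6, 40) [0.435  0.3956] 152.8 0.221
green (604, 173, 36, 26) [0.5665 0.6309] 100.9 0.3426
green (258, 170, 25, 21) [0.6062 0.2343] 247.2 0.0653
green (268, 143, 20, 27) [0.5778 0.2407] 225.1 0.0761
green (581, 139, 59, 29) [0.5324 0.6032] 107.8 0.3242
green (193, 124, 22, 26) [0.5661 0.1596] 244.1 0.1499
green (205, 121, 18, 23) [0.5598 0.1703] 240.0 0.1435
bin [575.6 186.7] [131.3 127.3] 84.4
```

Run:
```python
from h import *
im,c=snap("top","t17.png")
m=cv2.inRange(im,(150,150,150),(255,255,255));m[:,:370]=0;m[:,465:]=0;m[:170]=0;m[265:]=0
k=max(cv2.findContours(m,cv2.RETR_EXTERNAL,cv2.CHAIN_APPROX_NONE)[0],key=cv2.contourArea)
r=cv2.minAreaRect((ray(c,k.reshape(-1,2),.024)[:,:2]*1000).astype(np.float32));print('tray',r)
a=cv2.imread('pics/top1.png')[:,:,::-1]
for n,(x,y) in dict(spool=(281,131),jar=(354,130),amber=(252,281)).items():
    s=np.s_[y-12:y+13,x-12:x+13];print(n,np.abs(a[s].astype(int)-im[s]).mean().round(1))
```

```text
tray ((522.4313354492188, -277.81488037109375), (108.02201843261719, 158.52438354492188), 13.828089714050293)
spool 29.6
jar 12.0
amber 6.1
```

Run:
```python
from h import *
a=cv2.imread('pics/top1.png')[:,:,::-1].copy();b=cv2.imread('pics/t17.png')[:,:,::-1].copy()
for im in (a,b):
    m=mask(im,(22,120,60),(34,255,255))[110:155,262:302];P=np.argwhere(m);print('spool',len(P),P.mean(0),P.min(0),P.max(0))
    j=(im[115:145,338:372].max(2)<60);P=np.argwhere(j);print('jar',len(P),P.mean(0))
```

```text
spool 329 [21.32826748 17.76899696] [12  8] [31 28]
jar 0 [nan nan]
spool 303 [21.47854785 17.38943894] [13  8] [30 28]
jar 43 [ 9.90697674 12.41860465]<stdin>:5: RuntimeWarning: Mean of empty slice.
  ret = um.true_divide(
```

Reel unmoved (only the shading changed, from the arm's shadow). Handing in.

```bash
python3 -c "
from h import *
o=status.get_obs();print(o['time'],o['wrist_force']);print(order.close_job())"
```

```text
42.0 [-0.07436567  0.46804656 -1.07143408]
the job is handed in; nothing more can be done
None
```

The job is handed in at 42 s of the 210 s allowed. I put two stray blocks on the tray beside the one already there, tipped all three into the bin and set the empty tray back on its mat. I then pushed the bin home and turned the lever to the green mark.

**Last checks**
- **Bin:** it stopped dead under a 14.5 N push, and the last view put it at (0.576, 0.187), yaw 84.4°. I expected about (0.578, 0.187). All three blocks were seen inside.
- **Lever:** the knob stands at about 185.9° in the world frame. The green mark is at about 186.4°, a difference of roughly 0.01 rad.
- **Tray:** it is back on the mat within a few millimetres of where it started (centre about (0.522, -0.278)).
- **Items to leave alone:** the reel is unmoved, and the image around the bottle barely changed. For the jar, the colour check found nothing in the first picture, so it was inconclusive. I rely on a small image difference there and on never having worked against it.

**What disagreed**
- **Fingertips:** the real tips end about 44 mm behind the reported tool point. My first grasp therefore closed on air above the block and moved nothing; every later move allowed for the offset.
- **Tray weight:** the wrist force was too noisy to show that the tray was empty, so I confirmed that from the pictures.

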